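# Fit the filter cartridge to the bench fume extractor

### The arm

A 7-joint arm with a two-finger parallel gripper is mounted at the origin on the work surface. World frame = base frame: x ahead of the robot, y to its left, z up, the work surface at z = 0. Lengths are in m, angles in rad, forces in N, time in s.
With the tool pointing down it reaches from about 0.425 to 0.875 m from the base axis. Payload 8.4 kg.
Tool frame: the origin (TCP) lies between the finger pads; the fingertips stand bot.tip_extent ahead of it and the grasp point (between the pads) is the TCP (bot.tip_extent is the distance from the TCP to the fingertips, in m); z points along the fingers, y is the direction in which the jaws open and shut (so a half turn about z gives the same grasp; the last joint's range is limited). The gripper opens to 85 mm and grips with 20 to 120 N. Pads are 22 mm wide; open, the fingers measure 114 mm over their backs; the gripper's body (76 mm by 85 mm) begins 54 mm behind the grasp point. The pads swing forward as they close: fully open they stand 13 mm farther back than shut.
Start: joints at [-0.099, 0.333, 0.04, 1.465, -0.013, 1.343, -0.059], TCP at [0.65, -0, 0.25] pointing down, gripper open.
Joint ranges: [-2.58, 2.58], [-0.38, 2.09], [-1.3, 1.39], [0.25, 2.4], [-1.5, 4.64], [0.08, 2.09], [-2.65, 2.65]. Speed limits (rad/s): [2.22, 2.22, 2.79, 2.79, 3.14, 3.14, 3.14].

### API

Orientations are given as [roll, pitch, yaw] about the fixed x, y, z axes, in that order (R = Rz(yaw) Ry(pitch) Rx(roll)).
In Python, from bench import status, get_image, get_calibration, order, bot gives the robot as it stands. The module is installed in compiled form; this text tells all that it offers.
- The arm moves only by the tool send_rows, never from a script. Its argument "series" is one flat list of numbers, 5 for each row, row after row: the shift along the tool's x, y, z in m, then the turn about the tool's z in rad, then the finger opening in m, from 0 to 0.0854. A call has 1 to 12 rows; each row shifts and turns the commanded pose from where the row before left it, along the tool's axes as they then stand; what a row does not reach is not made up. A row lasts 1/8 s, in which the tool goes at most 62.5 mm and 10.7 degrees, less where a joint would pass 70% of its speed; a pose out of reach is approached as far as the arm can. A call with a gripper value outside its range is refused whole. The fingers move at their own pace and stop on an object; "grip_force" is the grip in N (left out, the last holds). Time passes only in rows, so rows that do not move let the fingers close. It gives the time, the measured TCP pose, the force and the opening at its end, in the units of the state.
- status.read_state(): the state, without advancing time (a new reading comes with each control period).
- get_image(name): name is "scene" or "side" or "wrist"; returns (picture, depth): 480x640x3 uint8, red, green, blue; 480x640 float32, m along the optical axis (not along the pixel's ray), 0 where there is no reading.
- get_calibration(name): a dict with "fx", "fy", "cx", "cy" (pixels), "R" (3x3) and "t" (3): a world point X has camera coordinates R X + t. Camera axes: x right, y down, z forward; pixel columns grow to the right and rows downward; lengths in m; the calibration is good to about 2 mm. A picture is of the moment at which its call begins: read the wrist's pose just before it. get_calibration takes no time and is no camera call; for the wrist camera it gives the pose at the moment of the call.
- order.close_job(): hands the job in, once; it reports no verdict.
The state is a dict: "clock": time; "q": joint angles; "qvel": joint speeds; "effort": joint torques, N m; "eef_pos": TCP position; "tcp_rot": TCP orientation; "ft_force": force on the tool from outside, world axes, zero at the start; "ft_torque": the same for the moment, N m; "gripper_width": finger opening in m.
Only numpy, scipy, OpenCV 4.12 (cv2) and the standard library are available. Lean on these libraries where they do the work, as an engineer would, in place of code of your own. Each camera call takes 0.05 s, during which the arm holds its last target. There are 200 camera calls.

### The job

Fit the filter cartridge to the tilted bench fume extractor: put its two lugs through the gaps of the round mouth, press it in against the sprung seal plate and give it a quarter turn clockwise, without forcing it, so that it springs back locked when let go. Then swing the lever of the lock ring clockwise round to its locked mark, so that the cartridge cannot turn back, and let go. Leave the other things on the bench where they are.

Things in the scene. Friction and masses are not known exactly. Their poses are not given: they have to be found in the camera images.
- cartridge: Grey drum filter cartridge, about 0.5 kg, upright and loose on the bench. Origin: centre of its underside; z along its axis, x along its grip bar. Neck 74 mm across, z = 0 to 24 mm (tapered at its foot), with two lugs at its foot on +x and -x (16 mm wide, reaching 49 mm from the axis, z = 0 to 8). Drum 110 mm across, z = 24 to 64, an upright rib on +x and -x (12 mm wide, to 64 mm from the axis).
- grip (a point): Centre of the straight grip bar on top of the cartridge, on its axis at cartridge z = 80 mm. The bar runs along the cartridge's x: 84 mm long, 20 mm wide, from the drum's top at z = 64 up to z = 98 mm. The cartridge is the same after half a turn.
- extractor: Black bench fume extractor, fixed: a flat square box (290 x 250 x 110 mm) on a bracket, its face sloping at 30 degrees with the low edge on the body's -x side. Origin on the bench straight below the centre of the mouth; x horizontal towards the high side, z up.
- port: Bayonet mouth in the sloping face. Origin: mouth's centre on the top face of the round bezel, 200 mm above the bench; z: outward normal of the face, x: uphill, y: across. The face lies at z = -10 mm. Bore 82 mm across. The cartridge's origin must be pressed below z = -22 mm before the lugs clear the ledge and it can turn; at z = -24 the drum meets the bezel.
- gap (a point): Middle of the +y entry gap for a lug, at port (0, 47, 0) mm; its twin is at -y. Gaps 24 mm wide at the bore, 36 at the rim (56 mm from the axis): the cartridge enters with its grip bar along port y, within about 5 degrees. From there it turns only clockwise seen from outside, 90 degrees to a stop, grip bar then along port x; let go, it springs back to z = -18 mm, lugs caught in pockets.
- sealplate (a joint): Travel (m) of the sprung seal plate inside the mouth, 0 to 0.0165 as it is pushed in. Free, its top is at port z = -8 mm; it meets the neck's underside and pushes back with 3.5 N at first, 14 N when the cartridge is pressed right in.
- lockring (a joint): Captive steel lock ring round the mouth, turning about port z. 0 = open stop (lever at the white dot), grows clockwise seen from outside, 1.62 rad = locked stop (lever at the white bar). Stays where left (friction 0.1 N m). Its upright dog stands 22 degrees anticlockwise of the +y gap at 0; at the locked stop it stands closely behind a rib of the locked cartridge and keeps it from turning back.
- lever (a point): Point on the axis of the lock ring's lever pin: upright round black pin, 18 mm across, parallel to port z, 110 mm from the mouth's axis, from port z = -3 to +35 mm; this point is at z = +20. At ring value q it is at port x = 110 cos(228 deg - q), y = 110 sin(228 deg - q) mm: it swings along the low side from -y to +y. A 16 mm wide arm, top at port z = -2, joins it to the ring.
- partsbin: Yellow parts bin 190 x 110 x 80 mm, open on top; bystander. Origin at the centre of its underside.
- motor: Small stepper motor, 42 x 42 x 40 mm with a shaft up to 64 mm; bystander. Origin at the centre of its underside.
- spool: Spool of orange filament lying flat, 200 mm across, 65 mm high; bystander. Origin at the centre of its underside.
- driver: Screwdriver 200 mm long lying along its x; bystander.

How it is judged:
By the outcome, as a careful person would: the job done as asked, in the order asked, and still so for the second after the job is handed in, with the robot touching nothing.
It also fails if it takes over 70 s, if anything falls off the work surface, if the arm or the gripper's body presses on something with over 40 N, if the wrist force passes 120 N, or if a joint passes its speed limit or range.

## Working session

There is one attempt and no reset: what is moved stays moved. The work goes in short steps, Python scripts to look and compute and a tool call to move; the robot and the scene stay as the last step left them, time stands still between calls to the robot, and variables do not carry over. Pictures are saved under pics/ and viewed, on a budget of 10 in all, crops included, one or two more only if the job needs it, and the job is handed in when it is done.

Besides the shell and the picture viewer there is one more tool, called after "Call:" as a command line: name --argument value ..., lists and objects as JSON in quotes. send_rows: Moves the arm, as the interface text tells. Its arguments: {"type":"object","properties":{"series":{"type":"array","items":{"type":"number"}},"grip_force":{"type":"number"}},"required":["series"]}

```bash
mkdir -p pics
python3 - <<'E'
from bench import status,get_image,get_calibration,bot
import cv2,numpy as np
print(bot.tip_extent,[n for n in dir(bot) if n[0]!='_'])
s=status.read_state();print(s)
for n in("scene","side"):
    p,d=get_image(n);np.savez(f"pics/{n}.npz",p=p,d=d)
    c=get_calibration(n);print(n,c)
    cv2.imwrite(f"pics/{n}0.png",p[:,:,::-1])
E
```

```text
0.019 ['PlanningError', 'tip_extent']
{'clock': 0.0, 'q': array([-0.09919156,  0.33388213,  0.03987154,  1.46626101, -0.01337481,
        1.34328733, -0.05849601]), 'qvel': array([ 0.00027146,  0.00140092,  0.00033653,  0.00084321,  0.00260393,
       -0.00038026, -0.00277083]), 'effort': array([ 4.63630895e-04, -6.58554840e+01,  1.36586554e+00, -4.05554795e+01,
        1.68904377e-02,  1.27170872e-02, -1.99809978e-05]), 'eef_pos': array([ 6.49583836e-01, -3.85658106e-05,  2.49444836e-01]), 'tcp_rot': array([-3.14002574e+00,  1.29787546e-04,  1.57078273e+00]), 'ft_force': array([ 0.57908402, -0.15464632,  0.4745961 ]), 'ft_torque': array([ 0.01626574, -0.00454966,  0.02016226]), 'gripper_width': 0.08529525364703631}
scene {'fx': 551.2878252260568, 'fy': 551.2878252260568, 'cx': 326.13171578058626, 'cy': 245.76793736327744, 'R': array([[ 0.4202327 ,  0.90738207, -0.00789017],
       [ 0.68227885, -0.32169017, -0.65651429],
       [-0.59824749,  0.27050547, -0.75427232]]), 't': array([-0.22183311, -0.28294658,  1.89790517])}
side {'fx': 452.622013453819, 'fy': 452.622013453819, 'cx': 321.888994216272, 'cy': 238.53893280752877, 'R': array([[-0.95369251, -0.30077869, -0.00166619],
       [-0.1574695 ,  0.50400001, -0.8492275 ],
       [ 0.2562693 , -0.80963953, -0.52802451]]), 't': array([0.54841309, 0.19226286, 1.41802657])}
```

View pics/scene0.png

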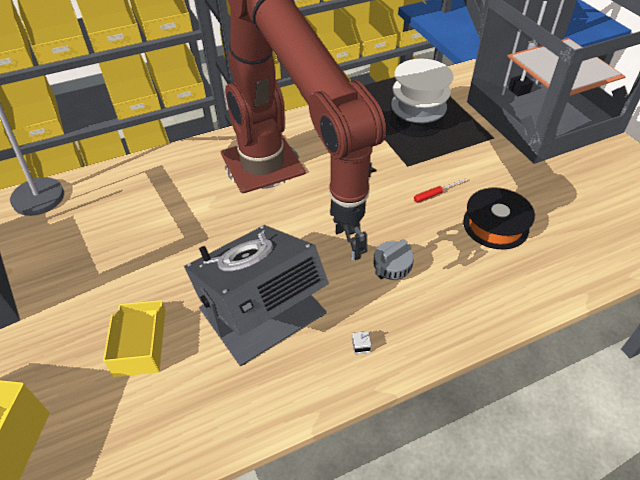

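View pics/side0.png

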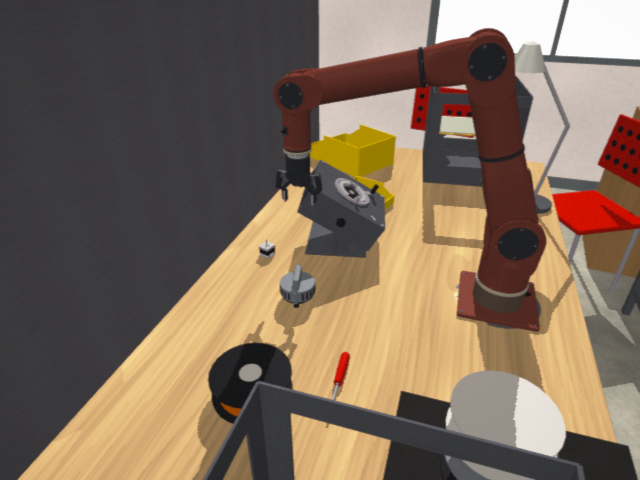

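The scene view shows the cartridge at (393,258), the mouth at (245,253) and the lever pin at (205,253). In the side view the cartridge is at (297,287), the mouth at (352,190) and the pin at (375,188). Next I turn these into positions using depth.

```bash
cat > h.py <<'E'
import numpy as np,cv2
from bench import get_calibration
def cloud(d,c):
    v,u=np.mgrid[:480,:640]
    P=np.stack([(u-c["cx"])/c["fx"]*d,(v-c["cy"])/c["fy"]*d,d],-1)
    return (P-c["t"])@c["R"]
def plane(P):
    m=P.mean(0);_,s,V=np.linalg.svd(P-m,full_matrices=False);n=V[2]*np.sign(V[2][2]);return m,n
E
python3 - <<'E'
from h import *
for n,(u0,u1,v0,v1),(cu0,cu1,cv0,cv1) in(("scene",(180,330,225,300),(365,420,230,285)),("side",(300,385,160,235),(275,320,260,310))):
    f=np.load(f"pics/{n}.npz");X=cloud(f["d"],get_calibration(n));ok=f["d"]>0
    # extractor: RANSAC plane with tilt 30deg
    P=X[v0:v1,u0:u1][ok[v0:v1,u0:u1]];P=P[P[:,2]>.1]
    r=np.random.default_rng(0);best=0
    for _ in range(600):
        a,b,c=P[r.choice(len(P),3,False)];w=np.cross(b-a,c-a)
        if np.linalg.norm(w)<1e-5:continue
        w/=np.linalg.norm(w)*np.sign(w[2] or 1)
        if abs(w[2]-.866)>.04:continue
        k=abs((P-a)@w)<.003
        if k.sum()>best:best=k.sum();K=k
    m,nn=plane(P[K]);
    hi=(P-m)@nn
    print(n,"face",K.sum(),m.round(4),nn.round(4),"yaw uphill",np.arctan2(-nn[1],-nn[0]))
    B=P[(hi>.006)&(hi<.03)];print(" above face",len(B),np.histogram(hi,bins=np.arange(-.02,.06,.004)))
    T=P[hi>.025];print(" pin",len(T),T.mean(0).round(4),T.max(0),T.min(0))
    C=X[cv0:cv1,cu0:cu1][ok[cv0:cv1,cu0:cu1]];
    z=C[:,2];print(np.histogram(z[z>.005],bins=np.arange(.004,.12,.006)))
    top=C[(z>.092)&(z<.105)];d=C[(z>.058)&(z<.068)]
    rr=cv2.minAreaRect((top[:,:2]*1000).astype(np.float32));print(" bar",len(top),rr)
    cc=cv2.minEnclosingCircle((d[:,:2]*1000).astype(np.float32));print(" drum",len(d),cc,d[:,:2].mean(0))
    _,_,V=np.linalg.svd(top[:,:2]-top[:,:2].mean(0));print(" bar ang",np.degrees(np.arctan2(V[0,1],V[0,0])))
    ex=P[K];rr=cv2.minAreaRect(((ex-m)@np.stack([np.cross([0,0,1],nn),np.cross(nn,np.cross([0,0,1],nn))/np.linalg.norm(nn[:2])],1)*1000).astype(np.float32));print(rr)
E
```

```text
scene face 3419 [ 0.556  -0.2223  0.2066] [-0.4882 -0.0995  0.8671] yaw uphill 0.20100412962512718
 above face 806 (array([ 186,  206,  194,  212, 1823, 1721,  257,  552,   24,   20,   17,
         21,   15,   14,   10,   14,    8,    0,    0]), array([-0.02 , -0.016, -0.012, -0.008, -0.004,  0.   ,  0.004,  0.008,
        0.012,  0.016,  0.02 ,  0.024,  0.028,  0.032,  0.036,  0.04 ,
        0.044,  0.048,  0.052,  0.056]))
 pin 78 [ 0.4688 -0.2849  0.1902] [ 0.49658505 -0.15834859  0.21100716] [ 0.45102264 -0.3200088   0.17632331]
(array([189,   8,  15,  16,  37,  57,  47,  51,  64, 237, 456,  53,  31,
        34,  39, 119,  55,   0,   0]), array([0.004, 0.01 , 0.016, 0.022, 0.028, 0.034, 0.04 , 0.046, 0.052,
       0.058, 0.064, 0.07 , 0.076, 0.082, 0.088, 0.094, 0.1  , 0.106,
       0.112, 0.118]))
 bar 188 ((599.3397827148438, 175.76309204101562), (23.915096282958984, 82.97723388671875), 12.914640426635742)
 drum 616 ((600.8591918945312, 178.2447052001953), 66.00807189941406) [0.60863966 0.17129795]
 bar ang -76.26158134053361
((-3.3283615112304688, -26.967422485351562), (125.77
[... 483 characters left out ...]
.0109  0.3262] [0.64335523 0.03566146 0.40157042] [ 0.45387809 -0.32344956  0.17216127]
(array([ 24,   3,  16,  28,  46,  61,  51,  53,  56, 227, 302,  13,  17,
        11,  23,  95,   9,   0,   0]), array([0.004, 0.01 , 0.016, 0.022, 0.028, 0.034, 0.04 , 0.046, 0.052,
       0.058, 0.064, 0.07 , 0.076, 0.082, 0.088, 0.094, 0.1  , 0.106,
       0.112, 0.118]))
 bar 114 ((601.4258422851562, 176.60528564453125), (20.115921020507812, 85.0218505859375), 14.402657508850098)
 drum 513 ((595.9737548828125, 177.10012817382812), 62.73758316040039) [0.59742802 0.18479009]
 bar ang 103.80136907536487
((-11.214874267578125, 3.8491363525390625), (171.53732299804688, 292.3050537109375), 1.961637258529663)
```

Call:
send_rows --series '[0.04,0,-0.04,0,0.085,0.04,0,-0.04,0,0.085,0,0.06,0,0,0.085,0,0.06,0,0,0.085,0,0.06,0,0,0.085,0,0.06,0,0,0.085,0,0.06,0,0,0.085,0,0.06,0,0,0.085]'

```text
clock: 1.1
eef_pos: [0.8847, 0.0508, 0.3184]
tcp_rot: [3.14, -0.034, 1.506]
ft_force: [-0.1, -2.0, -0.2]
gripper_width: 0.0849
```

Run:
```python
from h import *
from bench import status
s=status.read_state();print(s['clock'],s['q'].round(3),s['eef_pos'].round(4),s['tcp_rot'].round(4))
yaw=.203;n=np.array([-.5*np.cos(yaw),-.5*np.sin(yaw),.866]);ex=np.array([.866*np.cos(yaw),.866*np.sin(yaw),.5]);ey=np.cross(n,ex)
import scipy.optimize as so
for nm,(u0,u1,v0,v1) in(("scene",(180,330,225,300)),("side",(315,385,165,235))):
    f=np.load(f"pics/{nm}.npz");X=cloud(f["d"],get_calibration(nm))
    P=X[v0:v1,u0:u1].reshape(-1,3);P=P[P[:,2]>.12]
    O=np.array([.54,-.22,.2])
    L=np.stack([(P-O)@ex,(P-O)@ey,(P-O)@n],1)
    face=L[(abs(L[:,2]+.01)<.025)]
    h0=np.median(L[:,2][(np.hypot(L[:,0],L[:,1])>.09)&(abs(L[:,2])<.03)])  # face height
    B=L[(L[:,2]-h0>.006)&(L[:,2]-h0<.014)&(np.hypot(L[:,0],L[:,1])<.11)]
    def circ(p):
        r=np.hypot(B[:,0]-p[0],B[:,1]-p[1]);return r
    # annulus fit: enclosing circle after dropping outliers
    c=np.median(B[:,:2],0);print(nm,"face h",h0,len(B),"median",c)
    for _ in range(8):
        th=np.arctan2(B[:,1]-c[1],B[:,0]-c[0]);r=np.hypot(*(B[:,:2]-c).T)
        k=np.digitize(th,np.linspace(-np.pi,np.pi,25))
        inn=np.array([[np.percentile(r[k==i],8),(i-.5)/24*2*np.pi-np.pi] for i in range(1,25) if (k==i).sum()>4])
        q=c+np.stack([inn[:,0]*np.cos(inn[:,1]),inn[:,0]*np.sin(inn[:,1])],1)
        s=so.least_squares(lambda p:np.hypot(q[:,0]-p[0],q[:,1]-p[1])-p[2],[*c,.045],loss="soft_l1",f_scale=.002).x;c=s[:2]
    C=O+c[0]*ex+c[1]*ey+(h0+.01)*n
    print("inner fit",s,"world",C.round(4)); print("  slide to z=.2:",(C+ex*(.2-C[2])/.5).round(4))
    T=L[(L[:,2]-h0>.020)&(L[:,2]-h0<.048)&(np.hypot(L[:,0]-c[0],L[:,1]-c[1])<.13)&(L[:,0]<c[0])]
    m=T.mean(0);print("pin rel",len(T),m[:2]-c,np.degrees(np.arctan2(*(m[:2]-c)[::-1])),np.ptp(T,axis=0))
```

```text
1.1 [-0.196  1.001  0.596  0.337 -0.55   1.849 -0.077] [0.8847 0.0508 0.3184] [ 3.1396 -0.0345  1.5056]
scene face h -0.0025810380159205053 742 median [-0.00297985 -0.00724289]
inner fit [-8.22239020e-03 -1.37881669e-05  4.38954673e-02] world [ 0.5294 -0.2222  0.2023]
  slide to z=.2: [ 0.5255 -0.223   0.2   ]
pin rel 102 [-0.06351903 -0.03876119] -148.60722481487298 [0.07763664 0.1549181  0.02637484]
side face h -0.0057107831628198415 349 median [-0.00650224  0.00258638]
inner fit [-0.00716647  0.00196019  0.04557646] world [ 0.5314 -0.2198  0.2001]
  slide to z=.2: [ 0.5312 -0.2198  0.2   ]
pin rel 50 [-0.06190507 -0.03250339] -152.2981855155216 [0.07609046 0.15843294 0.02637715]
```

Call:
send_rows --series '[0,-0.03,0,0,0.085,0,-0.03,0,0,0.085,0,0,0,0,0.085]'

```text
clock: 1.48
eef_pos: [0.8234, 0.0549, 0.3203]
tcp_rot: [3.14, -0.035, 1.504]
ft_force: [1.1, -0.2, 1.1]
gripper_width: 0.0852
```

Call:
send_rows --series '[0,0.04,0,0,0.085,0,0.03,-0.05,0,0.085,0,0.03,-0.05,0,0.085,0,0.03,-0.05,0,0.085,0,0.03,-0.05,0,0.085,0,0.03,-0.05,0,0.085]'

```text
clock: 2.22
eef_pos: [0.8628, 0.0088, 0.459]
tcp_rot: [3.014, -0.134, 1.472]
ft_force: [-0.2, 0.8, 1.2]
gripper_width: 0.085
```

Run:
```python
from bench import status
s=status.read_state();print(s['clock'],s['q'].round(3),s['eef_pos'].round(4),s['tcp_rot'].round(4))
```

```text
2.225 [-0.146  0.971  1.385  0.254 -1.379  1.977 -0.032] [0.8628 0.0088 0.459 ] [ 3.0142 -0.1336  1.4715]
```

Call:
send_rows --series '[0,0.03,-0.05,0,0.085,0,0.03,-0.05,0,0.085,0,0.03,-0.05,0,0.085,0,0.03,-0.05,0,0.085]'

```text
clock: 2.72
eef_pos: [0.8201, -0.0207, 0.5802]
tcp_rot: [2.877, -0.152, 1.477]
ft_force: [-0.3, -0.5, -0.0]
gripper_width: 0.0845
```

Run:
```python
from bench import status
from scipy.spatial.transform import Rotation as R
s=status.read_state();print(s['clock'],s['q'].round(3),s['eef_pos'].round(4),s['tcp_rot'].round(4));print(R.from_euler('xyz',s['tcp_rot']).as_matrix().round(3))
```

```text
2.725 [-0.123  0.824  1.383  0.254 -1.362  1.986 -0.015] [ 0.8201 -0.0207  0.5802] [ 2.8774 -0.1516  1.4771]
[[ 0.092  0.957  0.274]
 [ 0.984 -0.13   0.121]
 [ 0.151  0.258 -0.954]]
```

Call:
send_rows --series '[0.003,-0.05,0.0135,0,0.085,0.003,-0.05,0.0135,0,0.085,0.003,-0.05,0.0135,0,0.085,0.003,-0.05,0.0135,0,0.085,0.003,-0.05,0.0135,0,0.085,0.003,-0.05,0.0135,0,0.085,0.003,-0.05,0.0135,0,0.085,0.003,-0.05,0.0135,0,0.085,0.003,-0.05,0.0135,0,0.085,0,0,0,0,0.085]'

```text
clock: 3.98
eef_pos: [0.5217, 0.062, 0.4269]
tcp_rot: [2.872, -0.167, 1.436]
ft_force: [0.5, -0.7, 1.2]
gripper_width: 0.0848
```

```bash
cat > st.py <<'E'
from bench import status
from scipy.spatial.transform import Rotation as R
s=status.read_state();print(round(s['clock'],2),s['q'].round(3),s['eef_pos'].round(4),s['tcp_rot'].round(3),s['ft_force'].round(1),round(s['gripper_width'],4));print(R.from_euler('xyz',s['tcp_rot']).as_matrix().round(3))
E
python3 st.py
```

```text
3.98 [-1.227 -0.373  0.793  1.718  0.274  1.372 -0.597] [0.5217 0.062  0.4269] [ 2.872 -0.167  1.436] [ 0.5 -0.7  1.2] 0.0848
[[ 0.133  0.949  0.285]
 [ 0.977 -0.174  0.123]
 [ 0.167  0.262 -0.95 ]]
```

Call:
send_rows --series '[0,-0.05,0,0,0.085,0,-0.05,0,0,0.085,0,-0.05,0,0,0.085,0,-0.05,0,0,0.085,0,-0.05,0,0,0.085,0,-0.05,0,0,0.085]'

```text
clock: 4.72
eef_pos: [0.4203, 0.0789, 0.4118]
tcp_rot: [2.865, -0.175, 1.444]
ft_force: [-1.1, -0.5, 0.5]
gripper_width: 0.0849
```

```bash
python3 st.py
```

```text
4.72 [-0.058 -0.38  -0.124  1.875 -0.127  1.329 -0.321] [0.4203 0.0789 0.4118] [ 2.865 -0.175  1.444] [-1.1 -0.5  0.5] 0.0849
[[ 0.124  0.948  0.292]
 [ 0.977 -0.169  0.132]
 [ 0.174  0.269 -0.947]]
```

Call:
send_rows --series '[0,-0.05,0,0,0.085,0,-0.05,0,0,0.085,0,-0.05,0,0,0.085,0,-0.05,0,0,0.085,0,-0.05,0,0,0.085]'

```text
clock: 5.35
eef_pos: [0.3576, 0.1246, 0.3081]
tcp_rot: [3.016, -0.133, 1.41]
ft_force: [0.4, -0.8, -0.3]
gripper_width: 0.0852
```

```bash
python3 st.py
```

```text
5.35 [-0.233 -0.381 -0.131  2.057 -0.105  1.289 -0.507] [0.3576 0.1246 0.3081] [ 3.016 -0.133  1.41 ] [ 0.4 -0.8 -0.3] 0.0852
[[ 0.159  0.977  0.144]
 [ 0.978 -0.176  0.11 ]
 [ 0.132  0.124 -0.983]]
```

Call:
send_rows --series '[0.049,-0.009,0.005,0,0.085,0.049,-0.009,0.005,0,0.085,0.049,-0.009,0.005,0,0.085,-0.036,-0.034,-0.009,0,0.085,-0.036,-0.034,-0.009,0,0.085,-0.036,-0.034,-0.009,0,0.085,-0.036,-0.034,-0.009,0,0.085]'

```text
clock: 6.22
eef_pos: [0.2805, 0.2258, 0.2827]
tcp_rot: [3.06, -0.088, 1.405]
ft_force: [0.5, -0.6, 0.7]
gripper_width: 0.0847
```

```bash
python3 st.py
```

```text
6.22 [-0.502 -0.376 -0.233  2.094 -0.08   1.296 -0.876] [0.2805 0.2258 0.2827] [ 3.06  -0.088  1.405] [ 0.5 -0.6  0.7] 0.0847
[[ 0.164  0.982  0.094]
 [ 0.982 -0.171  0.073]
 [ 0.088  0.081 -0.993]]
```

Call:
send_rows --series '[-0.036,-0.034,-0.009,0,0.085,-0.036,-0.034,-0.009,0,0.085,-0.036,-0.034,-0.009,0,0.085,-0.036,-0.034,-0.009,0,0.085]'

```text
clock: 6.72
eef_pos: [0.244, 0.2172, 0.2575]
tcp_rot: [3.133, -0.044, 1.433]
ft_force: [-1.3, 0.3, 0.8]
gripper_width: 0.0848
```

```bash
python3 st.py
```

```text
6.72 [-0.556 -0.38  -0.214  2.144 -0.103  1.332 -0.872] [0.244  0.2172 0.2575] [ 3.133 -0.044  1.433] [-1.3  0.3  0.8] 0.0848
[[ 0.137  0.991  0.014]
 [ 0.99  -0.137  0.042]
 [ 0.044  0.008 -0.999]]
```

Call:
send_rows --series '[0.001,0.051,0.0085,0,0.085,0.001,0.051,0.0085,0,0.085,0.001,0.051,0.0085,0,0.085,0.001,0.051,0.0085,0,0.085,0.001,0.051,0.0085,0,0.085,0.001,0.051,0.0085,0,0.085,0.001,0.051,0.0085,0,0.085,0,0,0,-0.127,0.085,0,0,0,-0.126,0.085,0,0,0,-0.126,0.085,0,0,0,0,0.085]'

```text
clock: 8.1
eef_pos: [0.6029, 0.1661, 0.2016]
tcp_rot: [3.116, -0.031, 1.794]
ft_force: [0.4, 0.0, 0.1]
gripper_width: 0.0848
```

```bash
python3 st.py
python3 - <<'E'
from h import *
from bench import get_image
c=get_calibration("wrist");p,d=get_image("wrist");cv2.imwrite("pics/w1.png",p[:,:,::-1])
X=cloud(d,c);P=X[d>0];z=P[:,2];print(len(P))
top=P[(z>.090)&(z<.106)&(np.hypot(P[:,0]-.6,P[:,1]-.176)<.07)]
rr=cv2.minAreaRect((top[:,:2]*1000).astype(np.float32));print(len(top),rr)
E
```

```text
8.1 [-0.318  0.295 -0.008  1.616 -0.028  1.202 -0.093] [0.6029 0.1661 0.2016] [ 3.116 -0.031  1.794] [0.4 0.  0.1] 0.0848
[[-0.222  0.975  0.018]
 [ 0.975  0.221  0.036]
 [ 0.031  0.026 -0.999]]
305978
3824 ((597.5354614257812, 175.39193725585938), (20.036134719848633, 83.08494567871094), 13.802441596984863)
```

View pics/w1.png

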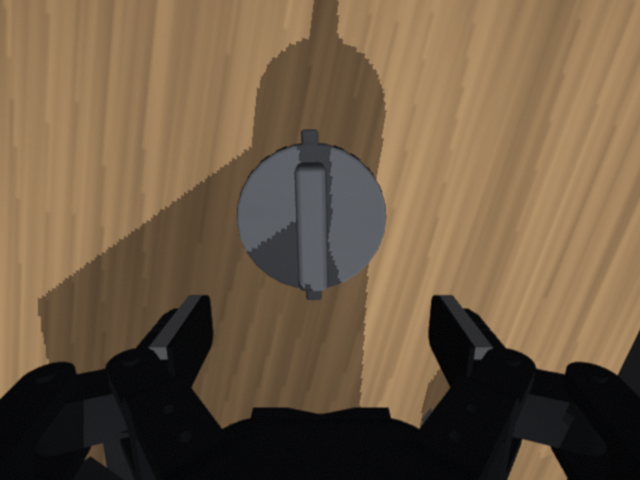

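The wrist picture shows the grip bar upright at about (311,228), midway between the open fingers. I'll descend and grip it.

Call:
send_rows --series '[0.0017,-0.0015,0.0285,0,0.085,0.0017,-0.0015,0.0285,0,0.085,0.0017,-0.0015,0.0285,0,0.085,0.0017,-0.0015,0.0285,0,0.085,0,0,0,0,0.085,0,0,0,0,0.01,0,0,0,0,0.01,0,0,0,0,0.01,0,0,0,0,0.01,0,0,0,0,0.01]' --grip_force 80

```text
clock: 9.4
eef_pos: [0.5968, 0.1759, 0.0881]
tcp_rot: [3.116, -0.031, 1.795]
ft_force: [-1.8, -1.9, 5.9]
gripper_width: 0.0189
```

Call:
send_rows --series '[0,0,-0.04,0,0.01,0,0,-0.06,0,0.01,-0.012,0.058,-0.039,0,0.01,-0.012,0.058,-0.039,0,0.01,-0.012,0.058,-0.039,0,0.01,-0.012,0.058,-0.039,0,0.01,0,0.04,-0.044,0,0.01,0,0.04,-0.044,0,0.01,0,0.04,-0.044,0,0.01,0,0.04,-0.044,0,0.01,0,0.04,-0.044,0,0.01]'

```text
clock: 10.78
eef_pos: [0.859, 0.131, 0.3954]
tcp_rot: [3.089, -0.173, 1.681]
ft_force: [0.5, -2.1, -5.2]
gripper_width: 0.0189
```

```bash
python3 st.py
```

```text
10.78 [-0.276  0.983  1.017  0.308 -1.071  1.94   0.041] [0.859  0.131  0.3954] [ 3.089 -0.173  1.681] [ 0.5 -2.1 -5.2] 0.0189
[[-0.108  0.994  0.033]
 [ 0.979  0.101  0.177]
 [ 0.172  0.052 -0.984]]
```

Call:
send_rows --series '[-0.035,0.028,-0.04,0,0.01,-0.035,0.028,-0.04,0,0.01,-0.035,0.028,-0.04,0,0.01,-0.035,0.028,-0.04,0,0.01,-0.035,0.028,-0.04,0,0.01,-0.035,0.028,-0.04,0,0.01]'

```text
clock: 11.52
eef_pos: [0.8499, -0.0895, 0.5003]
tcp_rot: [2.91, -0.16, 1.679]
ft_force: [0.9, 0.4, -4.5]
gripper_width: 0.0187
```

```bash
python3 st.py
```

```text
11.53 [-0.     0.928  1.384  0.255 -1.469  1.978  0.267] [ 0.8499 -0.0895  0.5003] [ 2.91  -0.16   1.679] [ 0.9  0.4 -4.5] 0.0187
[[-0.107  0.972  0.211]
 [ 0.981  0.069  0.179]
 [ 0.159  0.226 -0.961]]
```

Call:
send_rows --series '[-0.03,0.035,-0.045,0,0.01,-0.03,0.035,-0.045,0,0.01,-0.03,0.035,-0.045,0,0.01,-0.03,0.035,-0.045,0,0.01,-0.03,0.035,-0.045,0,0.01]'

```text
clock: 12.15
eef_pos: [0.8085, -0.2122, 0.6009]
tcp_rot: [2.728, -0.12, 1.666]
ft_force: [-0.9, -0.3, -5.7]
gripper_width: 0.0187
```

```bash
python3 st.py
```

```text
12.15 [ 0.161  0.815  1.371  0.255 -1.497  1.934  0.382] [ 0.8085 -0.2122  0.6009] [ 2.728 -0.12   1.666] [-0.9 -0.3 -5.7] 0.0187
[[-0.094  0.916  0.39 ]
 [ 0.988  0.039  0.147]
 [ 0.119  0.399 -0.909]]
```

Call:
send_rows --series '[-0.03,0.035,-0.045,0,0.01,-0.03,0.035,-0.045,0,0.01,-0.03,0.035,-0.045,0,0.01]'

```text
clock: 12.52
eef_pos: [0.7707, -0.2743, 0.6619]
tcp_rot: [2.621, -0.089, 1.65]
ft_force: [-0.3, -0.5, -4.6]
gripper_width: 0.0184
```

```bash
python3 st.py
python3 - <<'E'
from bench import get_image,get_calibration
from h import *
for n in("scene","side"):
    p,d=get_image(n);cv2.imwrite(f"pics/{n}2.png",p[:,:,::-1]);np.savez(f"pics/{n}2.npz",p=p,d=d)
E
```

```text
12.53 [ 0.257  0.743  1.334  0.255 -1.497  1.906  0.438] [ 0.7707 -0.2743  0.6619] [ 2.621 -0.089  1.65 ] [-0.3 -0.5 -4.6] 0.0184
[[-0.079  0.868  0.49 ]
 [ 0.993  0.025  0.116]
 [ 0.088  0.495 -0.864]]
```

View pics/side2.png

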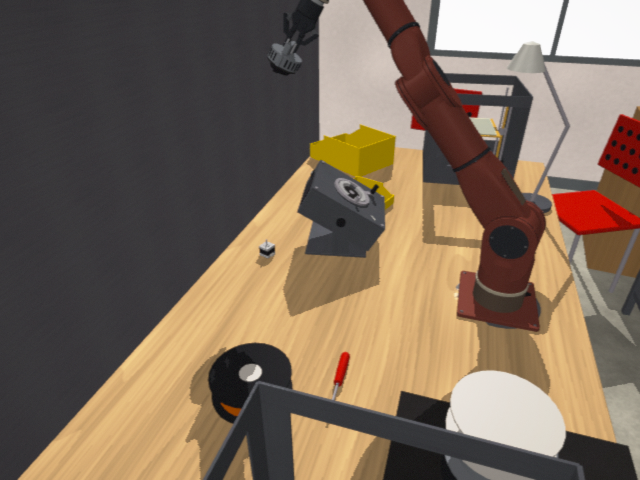

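Side view: the cartridge is held tilted at (285,55), the mouth is clear at (352,190) and the pin is at (375,188). I'll refine the mouth centre from these unobstructed views.

```bash
cat > port.py <<'E'
from h import *
import scipy.optimize as so, sys
def run(tag,yaw=.203):
  n=np.array([-.5*np.cos(yaw),-.5*np.sin(yaw),.866]);ex=np.array([.866*np.cos(yaw),.866*np.sin(yaw),.5]);ey=np.cross(n,ex)
  for nm in("scene","side"):
    f=np.load(f"pics/{nm}{tag}.npz");X=cloud(f["d"],get_calibration(nm));P=X[f["d"]>0]
    O=np.array([.53,-.221,.2]);L=(P-O)@np.stack([ex,ey,n],1)
    L=L[(np.hypot(L[:,0],L[:,1])<.2)&(L[:,2]<.045)&(L[:,2]>-.06)]
    F=L[(abs(L[:,2]+.01)<.012)&(np.hypot(L[:,0],L[:,1])>.085)&(abs(L[:,0])<.115)&(abs(L[:,1])<.13)]
    h0=np.median(F[:,2])
    A=np.c_[F[:,:2],np.ones(len(F))];sl=np.linalg.lstsq(A,F[:,2],rcond=None)[0]
    E=L[abs(L[:,2]-h0)<.006];print(nm,"face h",h0.round(4),"slope",sl.round(3),"extent x",np.percentile(E[:,0],[.3,99.7]).round(4),"y",np.percentile(E[:,1],[.3,99.7]).round(4))
    T=L[(L[:,2]-h0>.022)&(L[:,2]-h0<.046)&(L[:,0]<-.04)]
    if len(T): print(" pin",len(T),T.mean(0).round(4),"ptp",np.ptp(T,axis=0).round(4),"centre(minrect)",cv2.minEnclosingCircle(T[:,:2].astype(np.float32)*1000))
    B=L[(L[:,2]-h0>.006)&(L[:,2]-h0<.016)&(np.hypot(L[:,0],L[:,1])<.085)]
    r=np.hypot(B[:,0],B[:,1]);print(" ring mean",B[:,:2].mean(0),"ext",B[:,:2].min(0),B[:,:2].max(0))
if __name__=="__main__":run(sys.argv[1])
E
python3 port.py 2
python3 - <<'E'
import cv2
a=cv2.imread("pics/scene2.png")[215:310,170:330];b=cv2.imread("pics/side2.png")[150:245,290:400]
a=cv2.resize(a,None,fx=4,fy=4,interpolation=cv2.INTER_CUBIC)[:380,:640];cv2.imwrite("pics/crop2.png",a)
E
```

```text
scene face h -0.007 slope [-0.002  0.004 -0.007] extent x [-0.1462  0.1461] y [-0.1255  0.1244]
 pin 69 [-0.0783 -0.0753  0.0281] ptp [0.0265 0.0181 0.0236] centre(minrect) ((-80.93335723876953, -73.82854461669922), 13.63429069519043)
 ring mean [ 0.00248742 -0.00281846] ext [-0.07851501 -0.07147524] [0.07318554 0.07178215]
side face h -0.0104 slope [-0.    -0.014 -0.011] extent x [-0.1433  0.1462] y [-0.1301  0.1275]
 pin 32 [-0.0789 -0.0715  0.0253] ptp [0.0156 0.0236 0.0235] centre(minrect) ((-79.90658569335938, -72.54660034179688), 11.909602165222168)
 ring mean [0.00245068 0.0014386 ] ext [-0.06888985 -0.07722293] [0.07397017 0.07705955]
```

View pics/crop2.png

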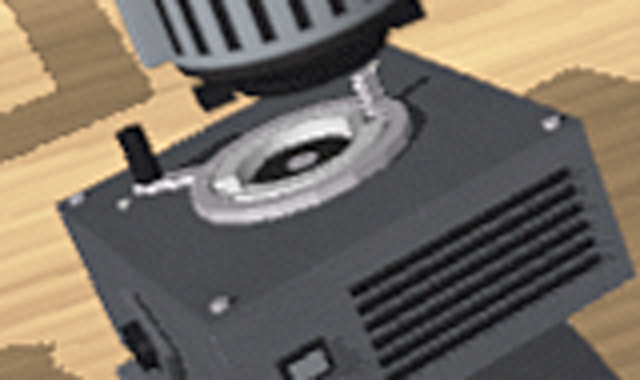

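Scene crop: the ring centre is at about crop (302,160), the lever pin at crop (138,155) and the dog at crop (367,90). The box extents agree with a mouth centre of (0.53, -0.2205, 0.2005).

Call:
send_rows --series '[0.0028,-0.0363,0.0083,0,0.01,0.0028,-0.0363,0.0083,0,0.01,0.0028,-0.0363,0.0083,0,0.01,0.0028,-0.0363,0.0083,0,0.01,0.0028,-0.0363,0.0083,0,0.01,0.0028,-0.0363,0.0083,0,0.01,0.0028,-0.0363,0.0083,0,0.01,0.0028,-0.0363,0.0083,0,0.01,0.0028,-0.0363,0.0083,0,0.01,0.0028,-0.0363,0.0083,0,0.01]'

```text
clock: 13.88
eef_pos: [0.5191, -0.2463, 0.4427]
tcp_rot: [2.619, -0.096, 1.639]
ft_force: [0.0, -1.2, -4.5]
gripper_width: 0.0186
```

```bash
cat >> st.py <<'E'
import numpy as np
yaw=.203;n=np.array([-.5*np.cos(yaw),-.5*np.sin(yaw),.866]);ex=np.array([.866*np.cos(yaw),.866*np.sin(yaw),.5]);ey=np.cross(n,ex)
O=np.array([.53,-.2205,.2005]);W=np.stack([ex,ey,n],1);M=R.from_euler('xyz',s['tcp_rot']).as_matrix()
print("TCP in port",((s['eef_pos']-O)@W).round(4),"force port",(s['ft_force']@W).round(1));print("tool in port\n",(W.T@M).round(3),"x-axis deg",np.degrees(np.arctan2(*(W.T@M)[1::-1,0])).round(2))
E
python3 st.py
```

```text
13.88 [-0.634 -0.358  0.94   1.7    0.009  1.2    0.383] [ 0.5191 -0.2463  0.4427] [ 2.619 -0.096  1.639] [ 0.  -1.2 -4.5] 0.0186
[[-0.068  0.868  0.492]
 [ 0.993  0.012  0.117]
 [ 0.096  0.497 -0.863]]
TCP in port [ 0.1074 -0.0231  0.2176] force port [-2.4 -1.1 -3.8]
tool in port
 [[ 0.163  0.987  0.007]
 [ 0.986 -0.164  0.015]
 [ 0.016  0.004 -1.   ]] x-axis deg 80.59
```

Call:
send_rows --series '[0.001,-0.022,0.016,0,0.01,0.001,-0.022,0.016,0,0.01,0.001,-0.022,0.016,0,0.01,0.001,-0.022,0.016,0,0.01,0.001,-0.022,0.016,0,0.01,0,0,0,-0.082,0.01,0,0,0,-0.082,0.01,0,0,0,0,0.01]'

```text
clock: 14.88
eef_pos: [0.4631, -0.2347, 0.3197]
tcp_rot: [2.614, -0.013, 1.777]
ft_force: [0.6, -0.7, -5.3]
gripper_width: 0.0185
```

```bash
python3 st.py
python3 - <<'E'
from bench import get_image,get_calibration
from h import *
o=[]
for n,(u,v) in(("scene",(170,200)),("side",(280,110))):
    p,d=get_image(n);np.savez(f"pics/{n}3.npz",p=p,d=d)
    o.append(cv2.resize(p[v:v+130,u:u+130,::-1],(400,400),interpolation=cv2.INTER_CUBIC))
cv2.imwrite("pics/c3.png",np.hstack(o))
E
```

```text
14.88 [-0.311 -0.372  0.756  2.009 -0.09   0.993  0.7  ] [ 0.4631 -0.2347  0.3197] [ 2.614 -0.013  1.777] [ 0.6 -0.7 -5.3] 0.0185
[[-0.205  0.847  0.491]
 [ 0.979  0.171  0.114]
 [ 0.013  0.504 -0.864]]
TCP in port [ 0.0004 -0.0004  0.1374] force port [-2.3 -0.8 -4.8]
tool in port
 [[ 0.003  1.     0.004]
 [ 1.    -0.003  0.013]
 [ 0.013  0.004 -1.   ]] x-axis deg 89.81
```

View pics/c3.png

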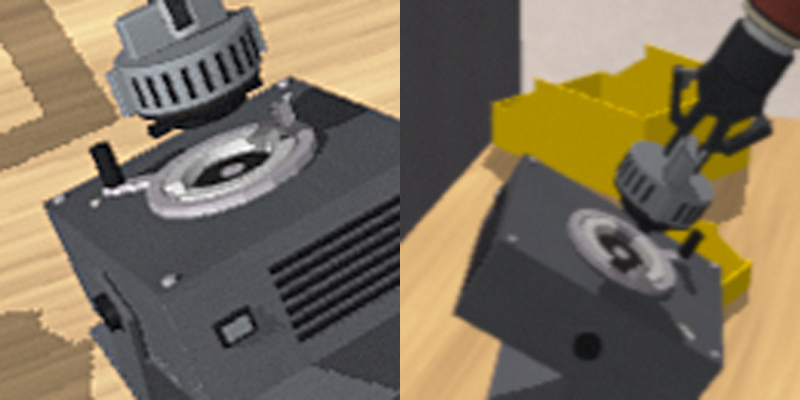

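Scene crop on the left, side crop on the right: the cartridge hovers over the mouth, parallel to the face, with its lugs across the slope. A quick depth check on the drum's centre and axis comes before entering.

Run:
```python
from h import *
import scipy.optimize as so
yaw=.203;n=np.array([-.5*np.cos(yaw),-.5*np.sin(yaw),.866]);ex=np.array([.866*np.cos(yaw),.866*np.sin(yaw),.5]);ey=np.cross(n,ex)
W=np.stack([ex,ey,n],1);O=np.array([.53,-.2205,.2005])
A=[]
for nm in("scene","side"):
    f=np.load(f"pics/{nm}3.npz");X=cloud(f["d"],get_calibration(nm));L=((X-O)@W)[f["d"]>0]
    r=np.hypot(L[:,0],L[:,1]);D=L[(L[:,2]>.078)&(L[:,2]<.11)&(r<.075)&(r>.035)]
    fit=lambda D:so.least_squares(lambda p:np.hypot(D[:,0]-p[0]-p[2]*(D[:,2]-.095),D[:,1]-p[1]-p[3]*(D[:,2]-.095))-.055,[0,0,0,0],loss="soft_l1",f_scale=.001).x
    print(nm,len(D),"centre,axis",fit(D).round(4));A.append(D)
    B=L[(L[:,2]>-.003)&(L[:,2]<.004)&(r<.085)]
    print(" bezel pts",len(B),B[:,:2].min(0),B[:,:2].max(0),"z",np.median(B[:,2]))
print("both",fit(np.vstack(A)).round(4))
```

```text
scene 670 centre,axis [ 0.0001 -0.0009  0.0059  0.0182]
 bezel pts 731 [-0.07563414 -0.07181241] [0.07181134 0.07215865] z 0.0015863376963285377
side 297 centre,axis [ 0.0042 -0.0035 -0.0512  0.0028]
 bezel pts 283 [-0.06870065 -0.07462923] [0.07197942 0.07163933] z -0.0009043351329648128
both [ 0.0006 -0.0013 -0.0037  0.0093]
```

Call:
send_rows --series '[0,0,0.013,0,0.01,0,0,0.013,0,0.01,0,0,0.013,0,0.01,0,0,0.006,0,0.01,0,0,0.006,0,0.01,0,0,0,0,0.01]'

```text
clock: 15.72
eef_pos: [0.4888, -0.2289, 0.2756]
tcp_rot: [2.615, -0.011, 1.778]
ft_force: [-1.1, -0.4, -5.3]
gripper_width: 0.0186
```

```bash
python3 st.py
```

```text
15.72 [-0.373 -0.292  0.829  2.051 -0.154  0.885  0.757] [ 0.4888 -0.2289  0.2756] [ 2.615 -0.011  1.778] [-1.1 -0.4 -5.3] 0.0186
[[-0.206  0.847  0.49 ]
 [ 0.979  0.172  0.113]
 [ 0.011  0.503 -0.864]]
TCP in port [0.0011 0.0001 0.0861] force port [-3.7 -0.2 -4. ]
tool in port
 [[ 0.002  1.     0.003]
 [ 1.    -0.002  0.012]
 [ 0.012  0.003 -1.   ]] x-axis deg 89.88
```

Entering freely. I'll go in another 12 mm and check the force.

Call:
send_rows --series '[0,0,0.004,0,0.01,0,0,0.004,0,0.01,0,0,0.004,0,0.01,0,0,0,0,0.01]'

```text
clock: 16.23
eef_pos: [0.4945, -0.2282, 0.2656]
tcp_rot: [2.614, -0.011, 1.777]
ft_force: [-3.6, -0.8, -1.9]
gripper_width: 0.0188
```

```bash
python3 st.py|tail -6
```

```text
[ 0.011  0.503 -0.864]]
TCP in port [ 0.0011 -0.0004  0.0746] force port [-4.2 -0.1  0.2]
tool in port
 [[ 0.003  1.     0.004]
 [ 1.    -0.003  0.011]
 [ 0.011  0.004 -1.   ]] x-axis deg 89.83
```

Call:
send_rows --series '[0,0,0.003,0,0.01,0,0,0.003,0,0.01,0,0,0.003,0,0.01,0,0,0,0,0.01]'

```text
clock: 16.73
eef_pos: [0.4988, -0.2275, 0.2582]
tcp_rot: [2.614, -0.012, 1.777]
ft_force: [-8.9, -1.8, 2.2]
gripper_width: 0.019
```

```bash
python3 st.py|tail -6
```

```text
[ 0.012  0.504 -0.864]]
TCP in port [ 0.0011 -0.0006  0.066 ] force port [-6.7  0.   6.5]
tool in port
 [[ 0.003  1.     0.004]
 [ 1.    -0.003  0.011]
 [ 0.012  0.004 -1.   ]] x-axis deg 89.8
```

Call:
send_rows --series '[0,0,0.0015,0,0.01,0,0,0.001,0,0.01,0,0,0,0,0.01]'

```text
clock: 17.1
eef_pos: [0.4993, -0.2285, 0.2571]
tcp_rot: [2.613, -0.012, 1.776]
ft_force: [-27.4, -2.4, 18.4]
gripper_width: 0.0186
```

```bash
python3 st.py|tail -5
```

```text
TCP in port [ 0.0009 -0.0016  0.0649] force port [-14.5   3.2  29.6]
tool in port
 [[ 0.004  1.     0.005]
 [ 1.    -0.004  0.011]
 [ 0.011  0.005 -1.   ]] x-axis deg 89.75
```

The drum has met the bezel. I'll back off about 0.9 mm and start the turn.

Call:
send_rows --series '[0,0,-0.0009,0,0.01,0,0,0,0.06,0.01,0,0,0,0.06,0.01,0,0,0,0.06,0.01,0,0,0,0,0.01]'

```text
clock: 17.73
eef_pos: [0.4994, -0.2269, 0.2575]
tcp_rot: [2.622, -0.103, 1.621]
ft_force: [-18.9, 1.8, 12.4]
gripper_width: 0.0187
```

```bash
cat >> st.py <<'E'
print("torque port",(s['ft_torque']@W).round(2))
E
python3 st.py|tail -6
```

```text
TCP in port [ 0.0014 -0.0001  0.065 ] force port [-9.6  5.5 19.8]
tool in port
 [[ 0.183  0.983  0.005]
 [ 0.983 -0.183  0.013]
 [ 0.013  0.002 -1.   ]] x-axis deg 79.47
torque port [1.54 2.44 0.16]
```

Call:
send_rows --series '[0,-0.001,0,0,0.01,0,0,0,0.1,0.01,0,0,0,0.1,0.01,0,0,0,0.1,0.01,0,0,0,0.1,0.01,0,0,0,0,0.01]'

```text
clock: 18.48
eef_pos: [0.5, -0.2274, 0.258]
tcp_rot: [2.69, -0.291, 1.259]
ft_force: [-7.8, 0.1, 6.2]
gripper_width: 0.0187
```

```bash
python3 st.py|tail -6
```

```text
TCP in port [ 0.0021 -0.0007  0.0652] force port [-3.5  1.6  9.2]
tool in port
 [[ 0.552  0.834  0.008]
 [ 0.834 -0.552  0.01 ]
 [ 0.013  0.001 -1.   ]] x-axis deg 56.53
torque port [ 0.29  0.79 -0.08]
```

Call:
send_rows --series '[0,0,0.0004,0.12,0.01,0,0,0,0.12,0.01,0,0,0,0.12,0.01,0,0,0,0.12,0.01,0,0,0,0.12,0.01,0,0,0,0.12,0.01,0,0,0,0.12,0.01,0,0,0,0,0.01]'

```text
clock: 19.48
eef_pos: [0.5005, -0.2279, 0.2585]
tcp_rot: [3.065, -0.527, 0.373]
ft_force: [-10.2, -1.2, 11.0]
gripper_width: 0.0189
```

```bash
python3 st.py|tail -6
```

```text
TCP in port [ 0.0027 -0.0013  0.0654] force port [-3.4  0.9 14.6]
tool in port
 [[ 0.989  0.146  0.009]
 [ 0.146 -0.989  0.009]
 [ 0.01  -0.008 -1.   ]] x-axis deg 8.4
torque port [ 0.08  0.84 -0.09]
```

Call:
send_rows --series '[0,0,0,0.05,0.01,0,0,0,0.05,0.01,0,0,0,0.035,0.01,0,0,0,0,0.01]'

```text
clock: 19.98
eef_pos: [0.5005, -0.2282, 0.2585]
tcp_rot: [-3.142, -0.532, 0.219]
ft_force: [-8.7, -2.0, 10.3]
gripper_width: 0.0189
```

```bash
python3 st.py|tail -6
```

```text
TCP in port [ 0.0026 -0.0016  0.0655] force port [-2.6 -0.2 13.3]
tool in port
 [[ 1.     0.014  0.009]
 [ 0.014 -1.     0.008]
 [ 0.009 -0.008 -1.   ]] x-axis deg 0.79
torque port [-0.48  0.96  0.47]
```

Call:
send_rows --series '[0,0,-0.0015,-0.01,0.01,0,0,-0.0015,0,0.01,0,0,-0.001,0,0.01,0,0,0,0,0.035,0,0,0,0,0.04,0,0,0,0,0.04,0,0,-0.03,0,0.04,0,0,-0.04,0,0.04,0,0,-0.04,0,0.04]'

```text
clock: 21.1
eef_pos: [0.4425, -0.2391, 0.3548]
tcp_rot: [3.14, -0.527, 0.23]
ft_force: [0.9, -0.4, 0.2]
gripper_width: 0.0402
```

```bash
python3 st.py
cat > chk.py <<'E'
import sys
from bench import get_image
from h import *
tag=sys.argv[1]
yaw=.203;n=np.array([-.5*np.cos(yaw),-.5*np.sin(yaw),.866]);ex=np.array([.866*np.cos(yaw),.866*np.sin(yaw),.5]);ey=np.cross(n,ex)
W=np.stack([ex,ey,n],1);O=np.array([.53,-.2205,.2005]);o=[]
for nm,(u,v) in(("scene",(170,200)),("side",(280,110))):
    p,d=get_image(nm);np.savez(f"pics/{nm}{tag}.npz",p=p,d=d)
    o.append(cv2.resize(p[v:v+130,u:u+130,::-1],(400,400),interpolation=cv2.INTER_CUBIC))
    L=((cloud(d,get_calibration(nm))-O)@W)[d>0];r=np.hypot(L[:,0],L[:,1])
    T=L[(L[:,2]>.0705)&(L[:,2]<.087)&(r<.055)]
    if len(T)>5: print(nm,"bar top z",np.median(T[:,2]),cv2.minAreaRect(T[:,:2].astype(np.float32)*1000))
    D=L[(L[:,2]>.038)&(L[:,2]<.054)&(r<.05)];print(" drum top z",len(D),np.median(D[:,2]) if len(D) else 0)
    Q=L[(L[:,2]>.012)&(L[:,2]<.034)&(r>.09)&(r<.13)];
    if len(Q): print(" pin",len(Q),Q.mean(0).round(4),"angle",np.degrees(np.arctan2(Q[:,1].mean(),Q[:,0].mean()))%360)
cv2.imwrite(f"pics/c{tag}.png",np.hstack(o))
E
python3 chk.py 4
```

```text
21.1 [-0.045 -0.341  0.565  1.963 -0.196  1.084 -0.752] [ 0.4425 -0.2391  0.3548] [ 3.14  -0.527  0.23 ] [ 0.9 -0.4  0.2] 0.0402
[[ 0.841  0.228  0.49 ]
 [ 0.197 -0.974  0.113]
 [ 0.503  0.001 -0.864]]
TCP in port [-0.0003 -0.0006  0.1783] force port [ 0.8 -0.5 -0.2]
tool in port
 [[ 1.     0.024  0.003]
 [ 0.024 -1.     0.012]
 [ 0.004 -0.012 -1.   ]] x-axis deg 1.36
torque port [-0.06  0.48 -0.01]
scene bar top z 0.08089959067354531 ((3.9605331420898438, 0.8934087753295898), (82.79864501953125, 20.8760986328125), 1.797081470489502)
 drum top z 310 0.04866040061634189
 pin 57 [-0.0781 -0.076   0.0226] angle 224.21300139922616
side bar top z 0.07731449605755111 ((3.5604095458984375, 5.030653476715088), (83.83525085449219, 24.887304306030273), 0.14541038870811462)
 drum top z 163 0.04590918781202247
 pin 23 [-0.0804 -0.072   0.0243] angle 221.84860563559187
```

View pics/c4.png

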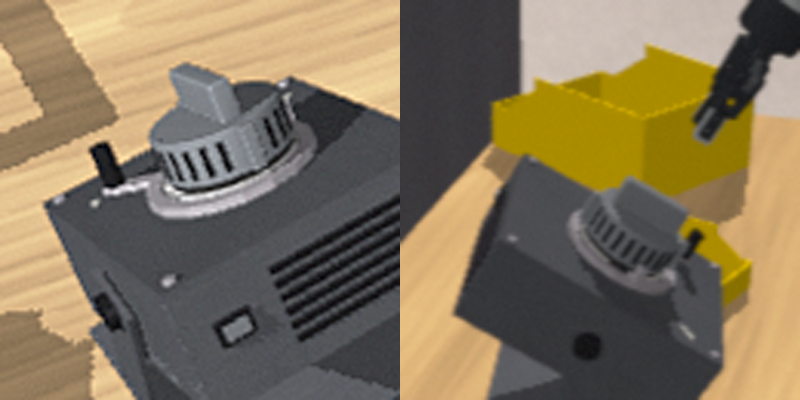

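The cartridge sits flush in the mouth and its bar runs up the slope. Bar top is at port z ≈ 0.080, as expected when locked at -18 mm. The lever pin is at left crop (103,165), about 224° in the port frame. Now I'll go over the pin.

Call:
send_rows --series '[-0.027,0.0245,0.013,0,0.04,-0.027,0.0245,0.013,0,0.04,-0.027,0.0245,0.013,0,0.04,0,0,0,-0.149,0.04,0,0,0,-0.149,0.04,0,0,0,-0.149,0.04,0,0,0,-0.149,0.04,0,0,0,-0.148,0.04,0,0,0,0,0.04]' --grip_force 20

```text
clock: 22.32
eef_pos: [0.4112, -0.3218, 0.2792]
tcp_rot: [2.765, -0.379, 1.047]
ft_force: [-0.3, -0.4, -0.6]
gripper_width: 0.0398
```

```bash
python3 st.py
python3 - <<'E'
from bench import get_image
from h import *
c=get_calibration("wrist");p,d=get_image("wrist");cv2.imwrite("pics/w5.png",p[:,:,::-1])
yaw=.203;n=np.array([-.5*np.cos(yaw),-.5*np.sin(yaw),.866]);ex=np.array([.866*np.cos(yaw),.866*np.sin(yaw),.5]);ey=np.cross(n,ex)
W=np.stack([ex,ey,n],1);O=np.array([.53,-.2205,.2005])
L=((cloud(d,c)-O)@W)[d>0];T=L[(L[:,2]>.028)&(L[:,2]<.042)&(np.hypot(L[:,0]+.079,L[:,1]+.0755)<.025)]
print(len(T),T.mean(0) if len(T) else 0,cv2.minEnclosingCircle(T[:,:2].astype(np.float32)*1000) if len(T) else 0)
E
```

```text
22.32 [-0.23  -0.295  0.96   2.016 -0.225  1.002  0.243] [ 0.4112 -0.3218  0.2792] [ 2.765 -0.379  1.047] [-0.3 -0.4 -0.6] 0.0398
[[ 0.465  0.737  0.49 ]
 [ 0.804 -0.583  0.114]
 [ 0.37   0.341 -0.864]]
TCP in port [-0.0791 -0.0753  0.1366] force port [-0.6 -0.3 -0.3]
tool in port
 [[ 0.72   0.694  0.004]
 [ 0.694 -0.72   0.013]
 [ 0.011 -0.007 -1.   ]] x-axis deg 43.95
torque port [-0.    0.49  0.  ]
627 [-0.08420004 -0.07523025  0.03531472] ((-84.98832702636719, -76.01763916015625), 9.056964874267578)
```

View pics/w5.png

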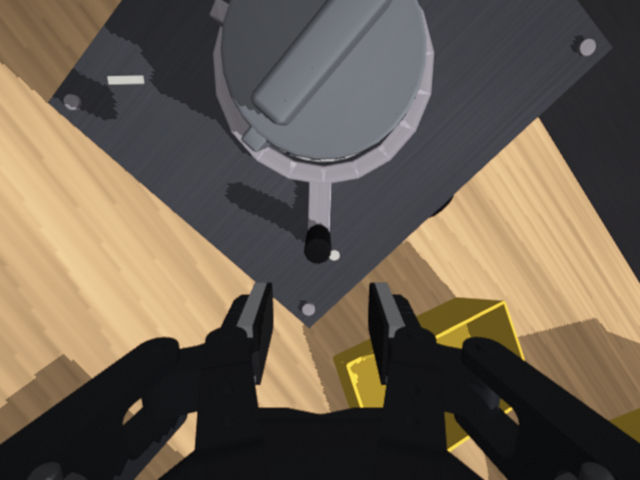

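The wrist view shows the pin at (318,242), midway between the fingers. The white open dot is beside it at (333,255) and the locked bar is at (125,80).

Call:
send_rows --series '[-0.002,-0.001,0.028,0,0.04,-0.002,-0.001,0.0285,0,0.04,0,0,0.0285,0,0.04,0,0,0.0285,0,0.04,0,0,0,0,0.024,0,0,0,0,0.024]'

```text
clock: 23.12
eef_pos: [0.4628, -0.3122, 0.1798]
tcp_rot: [2.766, -0.378, 1.045]
ft_force: [-0.2, -0.6, 0.3]
gripper_width: 0.0241
```

```bash
python3 st.py
```

```text
23.12 [-0.477  0.032  1.303  2.099 -0.654  0.864  0.614] [ 0.4628 -0.3122  0.1798] [ 2.766 -0.378  1.045] [-0.2 -0.6  0.3] 0.0241
[[ 0.467  0.736  0.49 ]
 [ 0.804 -0.584  0.112]
 [ 0.369  0.341 -0.865]]
TCP in port [-0.0833 -0.0763  0.0243] force port [-0.1 -0.5  0.4]
tool in port
 [[ 0.721  0.693  0.003]
 [ 0.693 -0.721  0.011]
 [ 0.01  -0.006 -1.   ]] x-axis deg 43.88
torque port [-0.04  0.54 -0.01]
```

Call:
send_rows --series '[0.0008,-0.0132,0,0.12,0.024,0.0008,-0.0132,0,0.12,0.024,0.0008,-0.0132,0,0.12,0.024,0.0008,-0.0132,0,0.12,0.024,0,0,0,0,0.024]'

```text
clock: 23.75
eef_pos: [0.4314, -0.2725, 0.1687]
tcp_rot: [2.987, -0.511, 0.533]
ft_force: [-0.1, -0.9, -0.1]
gripper_width: 0.0242
```

```bash
python3 st.py
```

```text
23.75 [-0.329 -0.2    1.035  2.215 -0.38   0.744 -0.109] [ 0.4314 -0.2725  0.1687] [ 2.987 -0.511  0.533] [-0.1 -0.9 -0.1] 0.0242
[[ 0.751  0.437  0.495]
 [ 0.443 -0.889  0.113]
 [ 0.489  0.135 -0.862]]
TCP in port [-0.1086 -0.0311  0.026 ] force port [-0.3 -0.8  0. ]
tool in port
 [[ 0.959  0.283  0.009]
 [ 0.283 -0.959  0.011]
 [ 0.011 -0.008 -1.   ]] x-axis deg 16.44
torque port [-0.01  0.54 -0.01]
```

Call:
send_rows --series '[0.001,-0.0135,0.0006,0.12,0.024,0.001,-0.0135,0.0006,0.12,0.024,0.001,-0.0135,0.0006,0.12,0.024,0.001,-0.0135,0.0006,0.12,0.024,0.001,-0.0135,0,0.12,0.024,0,0,0,0,0.024]'

```text
clock: 24.5
eef_pos: [0.4208, -0.2067, 0.1675]
tcp_rot: [-2.955, -0.499, -0.151]
ft_force: [0.4, 0.2, 0.5]
gripper_width: 0.0239
```

```bash
python3 st.py
```

```text
24.5 [-0.097 -0.281  0.667  2.315 -0.317  0.697 -0.883] [ 0.4208 -0.2067  0.1675] [-2.955 -0.499 -0.151] [0.4 0.2 0.5] 0.0239
[[ 0.868 -0.06   0.493]
 [-0.132 -0.985  0.112]
 [ 0.479 -0.162 -0.863]]
TCP in port [-0.1067  0.0356  0.0236] force port [0.6 0.1 0.2]
tool in port
 [[ 0.953 -0.304  0.006]
 [-0.304 -0.953  0.011]
 [ 0.003 -0.012 -1.   ]] x-axis deg -17.71
torque port [-0.03  0.54  0.  ]
```

Call:
send_rows --series '[0.0008,-0.0135,0,0.12,0.024,0.0008,-0.0135,0,0.12,0.024,0.0008,-0.0135,0,0.12,0.024,0.0003,-0.008,0,0.07,0.024,0,-0.003,0,0.03,0.024,0,0,0,0,0.024]'

```text
clock: 25.25
eef_pos: [0.4338, -0.1599, 0.1805]
tcp_rot: [-2.749, -0.364, -0.638]
ft_force: [-0.8, -2.8, 0.4]
gripper_width: 0.0239
```

```bash
python3 st.py
```

```text
25.25 [ 0.025 -0.299  0.421  2.329 -0.32   0.691 -1.474] [ 0.4338 -0.1599  0.1805] [-2.749 -0.364 -0.638] [-0.8 -2.8  0.4] 0.0239
[[ 0.751 -0.441  0.492]
 [-0.556 -0.823  0.112]
 [ 0.356 -0.357 -0.864]]
TCP in port [-0.081   0.0787  0.0237] force port [-1.  -2.6  1. ]
tool in port
 [[ 0.718 -0.696  0.005]
 [-0.696 -0.718  0.01 ]
 [-0.004 -0.011 -1.   ]] x-axis deg -44.13
torque port [-0.75  0.72  0.  ]
```

Call:
send_rows --series '[0,-0.0015,0,0,0.024,0,-0.0015,0,0,0.024,0,-0.001,0,0,0.024,0,0,0,0,0.024]'

```text
clock: 25.75
eef_pos: [0.4341, -0.1593, 0.1807]
tcp_rot: [-2.752, -0.363, -0.641]
ft_force: [-8.1, -19.1, -2.7]
gripper_width: 0.0243
```

```bash
python3 st.py
```

```text
25.75 [ 0.027 -0.299  0.413  2.328 -0.313  0.69  -1.488] [ 0.4341 -0.1593  0.1807] [-2.752 -0.363 -0.641] [ -8.1 -19.1  -2.7] 0.0243
[[ 0.749 -0.445  0.49 ]
 [-0.559 -0.822  0.108]
 [ 0.355 -0.355 -0.865]]
TCP in port [-0.0806  0.0793  0.0236] force port [-11.5 -17.1   3.5]
tool in port
 [[ 0.716 -0.698  0.003]
 [-0.698 -0.716  0.007]
 [-0.003 -0.007 -1.   ]] x-axis deg -44.3
torque port [-3.53  3.12 -0.04]
```

It's firmly at the stop. Next: relax, open and back away.

Call:
send_rows --series '[0,0.004,0,0,0.024,0,0.001,0,0,0.036,0,0,0,0,0.036,0,0,-0.03,0,0.036,0,0,-0.03,0,0.036,0,0,-0.04,0,0.036,0,0,-0.04,0,0.036,0,0,-0.04,0,0.036,0,0,0,0,0.036]'

```text
clock: 26.88
eef_pos: [0.3792, -0.1889, 0.2838]
tcp_rot: [-2.752, -0.36, -0.646]
ft_force: [0.0, -0.9, -0.6]
gripper_width: 0.036
```

```bash
python3 st.py|head -1; python3 chk.py 6
python3 - <<'E'
from bench import get_image
import cv2
p,_=get_image("wrist");cv2.imwrite("pics/w6.png",p[:,:,::-1])
import numpy as np
a=cv2.resize(p[:,:,::-1],(400,300));b=cv2.imread("pics/c6.png");cv2.imwrite("pics/v6.png",cv2.resize(np.hstack([cv2.resize(b,(600,300)),a]),(800,240)))
E
```

```text
26.88 [ 0.852 -0.381 -0.134  2.187 -0.537  1.065 -1.224] [ 0.3792 -0.1889  0.2838] [-2.752 -0.36  -0.646] [ 0.  -0.9 -0.6] 0.036
scene bar top z 0.08081391745587171 ((2.345691680908203, 1.2086706161499023), (84.99366760253906, 20.33431053161621), 2.424673080444336)
 drum top z 314 0.04878017015242108
 pin 24 [-0.0741  0.0776  0.0288] angle 133.67982601292826
side bar top z 0.07744071185390138 ((4.254432678222656, 1.9427642822265625), (81.74111938476562, 26.169050216674805), 3.605710506439209)
 drum top z 155 0.04621431100512512
 pin 32 [-0.0756  0.08    0.0245] angle 133.3738104223402
```

View pics/w6.png

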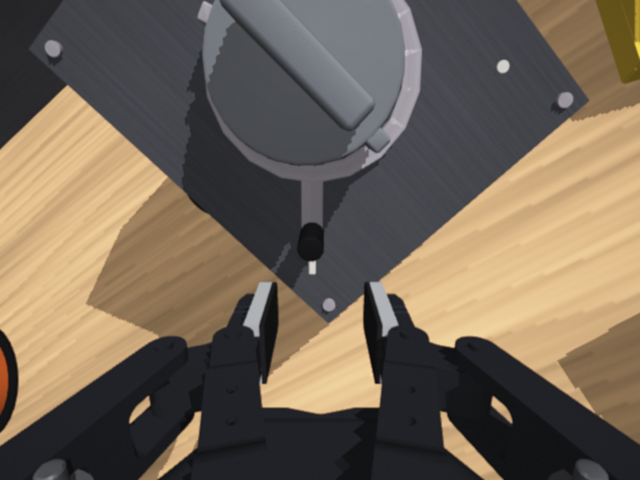

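The pin at (312,242) is in line with the white bar at (312,267), and the gripper is clear of everything. Handing in.

```bash
python3 -c "
from bench import order;print(order.close_job())"
```

```text
the job is handed in; nothing more can be done
None
```

The cartridge is fitted and locked, and the lock ring lever is at its locked mark. I handed the job in at about 27 s.

**How it went:**
- **Tilt:** The moves only turn the tool about its own axis. I tilted it by pushing against the arm's reach limits, first back to near vertical for the grasp, then to the port's 30 degrees with the cartridge held.
- **Fitting:** The lugs went through the gaps and I pressed in until the drum just met the bezel, with a peak reading of about 33 N. I backed off 0.9 mm, turned it clockwise 90 degrees to the stop, eased it back and let go.
- **Lever:** I swung it with the pin loosely caged between the fingers, up to the locked stop, where the force reached about 21 N. Then I let go and backed away.

**Last checks:**
- **Cartridge:** The bar's top is at port z of about 79 mm (81 and 77 mm in the two views), where 80 mm means sprung back and locked. The bar lies along port x within about 2 to 4 degrees.
- **Lever:** The pin is at about 133.5 degrees against an expected 135.2, within measuring error, and in line with the white bar in the wrist picture.
- **Ring at the start:** It measured about 0.07 to 0.1 rad past its open stop.
- **Gripper and bystanders:** The gripper touches nothing. I did not move or knowingly touch the bystanders, but I did not measure their positions again at the end.

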